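Square up a plate pile and show its hidden keyway to the camera with an inspection mirror

TASK

Finish the pile of steel plates on the inspection fixture: lay the loose plate squarely on top, flat and flush at the edges, its keyway notch in line with the keyways below, and let go of it. The keyway side is hidden from the fixture's camera, so then draw the inspection mirror out of its holder by the handle, without touching the mirror head with the fingers, and hold it up facing the keyways, its glass centred where the camera is aimed and angled so that the camera sees the keyways in it. Finish while still holding the mirror steadily like that, clear of everything else; leave the jar, the lock ring and the brush where they are.

Things in the scene. Friction and masses are not known exactly. Their poses are not given: they have to be found in the camera images.
- fixture: Fixed fixture; origin on the worktop under the pile's centre, x to the pile's keyway side, -y to the camera post, z up. Aluminium base 10 mm thick (100 x 90 mm, with a 60 mm strip out to y = -233); dark bed 84 x 72 mm, top z = 35; on it two plates like the loose one, centred, square to x and y, keyways to +x, top z = 55. Dowel pins round the lower plate end at z = 43.
- pile_top (a point): Centre of the top face of the fixture's two plates, 55 mm above the worktop; axes of the fixture. The loose plate's origin belongs here. Keep the arm clear of the full-height side panel 0.14 m or more from here towards the fixture's -x (a tall cupboard stands in front of it, to the robot's right) and of the upper shelf, front edge about 0.1 m from here towards -y, underside 475 mm above the worktop.
- keyway_seat (a point): Where the loose plate's keyway must come: middle of the pile's edge on the keyway side (fixture x = 35, y = 0, z = 60 mm). The mark that the camera must see in the mirror.
- camera_lens (a point): Centre of the camera's lens front (fixture x = 13, y = -150, z = 160 mm; axes of the fixture). The grey camera, 34 mm square, stands on a 14 mm post at x = -11, y = -192; it reaches 85 mm back from the lens and up to z = 225. It looks 30 degrees downward past the keyway side of the pile at sight_point, 200 mm away, and cannot see the keyways directly.
- sight_point (a point): Point in the air where the centre of the glass belongs: on the camera's axis, 65 mm straight out from keyway_seat at its height (fixture x = 100, y = 0, z = 60 mm). Its x axis is the way the glass must look: halfway between the directions to the lens and to the keyway, in the fixture's frame (-0.846, -0.443, 0.295), 17 degrees above level.
- spacer_plate: The loose ground steel plate, 70 x 56 x 10 mm, 0.22 to 0.37 kg, flat on the worktop. Origin at the centre of its underside; x along the 70 mm, to the edge with the keyway (a notch 10 mm wide, 7 mm deep, in the middle of that edge); z up. The round holes are only shallow marks. Grip it across the 56 mm.
- plate_keyway (a point): Mouth of the loose plate's keyway: middle of its notched edge, half way up (plate x = 35, y = 0, z = 5 mm).
- mirror_holder: Fixed holder; origin on the worktop under the hanging tool. Foot 80 x 60 x 10 mm, column at x = 28 to 38 mm, and a fork towards -x: prongs' top z = 122 mm, 29 mm wide overall, ending at x = -28, slot 9 mm wide, open to -x. Lips round the tool's collar, top z = 126 mm: lift the tool 6 to 15 mm (the mirror hangs under the prongs), then draw it out along -x by 60 mm or more.
- inspection_mirror: Inspection mirror, about 0.1 kg, hanging upright in the fork. Origin in the handle, 156 mm above the worktop; z up the handle; x to the side that the glass looks to, in the holder along the holder's -x. Black square handle 12 x 12 mm, z = -29 to +25 mm: grip it at the origin from above, across x or y. Collar 20 x 20 mm, underside z = -34; stem 6 mm; swivel of the head at z = -73 mm.
- mirror_head: Mirror in a black frame 42 mm wide, 52 mm long, hung by its upper edge on the swivel (its origin, axis along the tool's y). x square out of the glass, z along the frame to the swivel. The swivel is stiff and stays as it was left, differently each time: with the handle upright the glass looks 5 to 29 degrees above level. Not to be touched with the fingers.
- mirror_face (a point): Centre of the glass, 31 mm below the swivel along the frame (mirror_head x = 2, y = 0, z = -31 mm); x square out of the glass, z along the frame to the swivel.
- oil_jar: Bystander: white plastic jar with black cap, 53 mm across, 90 mm high; origin at the centre of its underside.
- lock_ring: Bystander: knurled steel ring, 36 mm across, 8 mm high; origin at the centre of its underside.
- bench_brush: Bystander: flat dusting brush, 162 x 30 x 10 mm; origin at the centre of its underside, y along its length.

How it is judged (in metres and radians):
On the way, in this order (a step that is already met when the one before it is completed fails the run):
1. the loose plate lies squarely on the pile, keyway over the keyways, let go (horizontal distance between spacer_plate and pile_top below 0.004 m and z of spacer_plate in the frame of pile_top between -0.003 and 0.003 m and angle between the x axis of spacer_plate and the x axis of fixture, either way round below 0.07 rad and distance between plate_keyway and keyway_seat below 0.006 m and contact force between the fingers and spacer_plate below 0.1 N and linear speed of spacer_plate below 0.02 m/s), for 0.3 s.
2. the mirror is out of the holder, carried by the fingers alone (contact force between the fingers and inspection_mirror above 2 N and contact force between inspection_mirror and mirror_holder below 0.05 N and contact force between inspection_mirror and fixture below 0.05 N and contact force between inspection_mirror and spacer_plate below 0.05 N and horizontal distance between inspection_mirror and mirror_holder above 0.05 m), for 0.2 s.
At the end, for the whole second after the job is handed in: Plate flat on the pile, within 4 mm and 4 degrees of square, keyway over the others, let go. Mirror gripped, still, touching neither holder, fixture nor plate; glass centre within 12 mm of the sight point and looking within 5.7 degrees of the direction that shows the keyway to the camera (all of step 1 and contact force between the fingers and inspection_mirror above 2 N and contact force between inspection_mirror and mirror_holder below 0.05 N and contact force between inspection_mirror and fixture below 0.05 N and contact force between inspection_mirror and spacer_plate below 0.05 N and distance between mirror_face and sight_point below 0.012 m and angle between the x axis of mirror_face and the x axis of sight_point, either way round below 0.1 rad and x of camera_lens in the frame of mirror_face above 0.1 m and linear speed of inspection_mirror below 0.02 m/s and angular speed of inspection_mirror below 0.1 rad/s); the arm keeps its last pose, push and grip.
It fails at once if the fingers touched the mirror head (contact force between the fingers and mirror_head above 0.3 N).
It fails at once if the jar, the ring or the brush was disturbed (distance of any of oil_jar, lock_ring, bench_brush from where it was at the start of the episode above 0.02 m).
It also fails if it takes over 48 s, if anything falls off the work surface, if the arm or the gripper's body presses on something with over 40 N, if the wrist force passes 120 N, or if a joint passes its speed limit or range.

ROBOT

A 6-joint arm with a two-finger parallel gripper is mounted at the origin on a cart in front of the work surface, level with it; the furniture and walls round the work are solid. World frame = base frame: x ahead of the robot, y to its left, z up, the work surface at z = 0. Lengths are in mm, angles in rad, forces in N, time in s.
With the tool pointing down it reaches from about 275 to 1000 mm from the base axis. Payload 8.4 kg.
Tool frame: the origin (TCP) lies at the very end of the fingers, on their centre line; the grasp point (between the pads) lies 19 mm behind it (r.tcp_to_grasp is the distance from the TCP to the grasp point, in mm); z points along the fingers, y is the line along which they close (so a half turn about z gives the same grasp; the last joint's range is limited). The gripper opens to 85 mm and grips with 20 to 120 N. Pads are 22 mm wide; open, the fingers measure 114 mm over their backs; the gripper's body (76 mm by 85 mm) begins 54 mm behind the grasp point. The pads swing forward as they close: fully open they stand 13 mm farther back than shut.
Start: joints at [1.162, 0.353, 1.633, -0, 1.155, -0.002], TCP at [247.294, 573.998, 198.181] pointing down, gripper open.
Joint ranges: [-2.63, 2.63], [-0.92, 2.1], [0.06, 2.66], [-1.3, 4.44], [0, 2.69], [-3.02, 3.02]. Speed limits (rad/s): [2.22, 2.22, 2.79, 3.14, 3.14, 3.14].

INTERFACE

Orientations are given as [roll, pitch, yaw] about the fixed x, y, z axes, in that order (R = Rz(yaw) Ry(pitch) Rx(roll)).
In Python, from rig import r gives the robot as it stands. The module is installed in compiled form; this text tells all that it offers.
- The arm moves only by the tool play_rows, never from a script. Its argument "rows" is a list of rows, each an object with "dp": the shift along the tool's x, y, z in units of 40 mm (1.0 is 40 mm), a list of three; "turn": the turn, a rotation vector about the tool's x, y, z in units of 6 degrees (1.0 is 6 degrees), a list of three; "fingers": the closure, from 0 (fully open) to 1 (shut). In form: [{"dp": [tx, ty, tz], "turn": [wx, wy, wz], "fingers": fingers}, ...]. A call has 1 to 5 rows; each row shifts and turns the commanded pose from where the row before left it, along the tool's axes as they then stand; what a row does not reach is not made up. A row lasts 1/12 s, in which the tool goes at most 41.7 mm and 7.16 degrees, less where a joint would pass 70% of its speed; a pose out of reach is approached as far as the arm can. A call is refused whole if a number of a shift passes 1 or a number of a turn 1, either way. A call with a gripper value outside its range is refused whole. The fingers move at their own pace and stop on an object; "force" is the grip in N (left out, the last holds). Time passes only in rows, so rows that do not move let the fingers close. It gives the time, the measured TCP pose, the force, the opening and the grip force at its end, in the units of the state.
- r.sense(): the state, without advancing time (a new reading comes with each control period).
- r.grab_frame(name): name is "scene" or "top" or "wrist"; returns a dict with "pixels" (400x640x3 uint8, red, green, blue), "fx", "fy", "cx", "cy" (pixels), "pose" (4x4, takes a point from camera to world coordinates). Camera axes: x right, y down, z forward; pixel columns grow to the right and rows downward; lengths in mm; the calibration is good to about 2 mm. A picture is of the moment at which its call begins. There is no depth.
- r.sign_off(): hands the job in; it is judged then, once.
The state is a dict: "clock": time; "qpos": joint angles; "qvel": joint speeds; "joint_efforts": joint torques, N m; "eef_pos": TCP position; "tcp_rot": TCP orientation; "contact_force": force on the tool from outside, world axes, zero at the start; "wrist_torque": the same for the moment, N m; "opening": opening from 0.0 (shut) to 1.0 (fully open); "grasp_force": force on a finger pad.
Only numpy, scipy, OpenCV 4.12 (cv2) and the standard library are available. Lean on these libraries where they do the work, as an engineer would, in place of code of your own. Each camera call takes 0.05 s, during which the arm holds its last target. There are 200 camera calls.

## Working session

There is one attempt and no reset: what is moved stays moved. The work goes in short steps, Python scripts to look and compute and a tool call to move; the robot and the scene stay as the last step left them, time stands still between calls to the robot, and variables do not carry over. Pictures are saved under pics/ and viewed, at most 10 in all, crops included, and the job is handed in when it is done.

Besides the shell and the picture viewer there is one more tool, called after "Call:" as name(argument=value, ...), one argument or row to a line, values as JSON. play_rows: Moves the arm, as the interface text tells. Its arguments: {"type":"object","properties":{"rows":{"type":"array"},"force":{"type":"number"}},"required":["rows"]}

```bash
mkdir -p pics
python3 - <<'E'
from rig import r
import cv2,numpy as np,pickle
s=r.sense();print(s)
for n in("scene","top"):
    f=r.grab_frame(n);cv2.imwrite(f"pics/{n}0.png",cv2.resize(f["pixels"][:,:,::-1],(800,500),interpolation=cv2.INTER_CUBIC))
    pickle.dump(f,open(f"pics/{n}0.pkl","wb"));print(n,f["fx"],f["fy"],f["cx"],f["cy"],np.round(f["pose"],3).tolist())
print(r.tcp_to_grasp)
E
```

```text
{'clock': 0.0, 'qpos': array([ 1.16162188e+00,  3.53651667e-01,  1.63414622e+00,  1.33501784e-05,
        1.15520009e+00, -2.39131709e-03]), 'qvel': array([-0.00115077, -0.00194785, -0.00016754,  0.00122106,  0.00031503,
        0.00052381]), 'joint_efforts': array([-6.17397154e-05, -6.05242538e+01, -3.42076313e+01,  7.11045891e-05,
        9.26282723e-03,  9.54760111e-07]), 'eef_pos': array([247.06550778, 573.51654115, 197.45434707]), 'tcp_rot': array([-3.14018737e+00, -1.55666982e-05,  2.73480411e+00]), 'contact_force': array([ 0.21087639, -0.17760382, -0.63624056]), 'wrist_torque': array([0.05188101, 0.01995584, 0.01105144]), 'grasp_force': 0.0, 'opening': 1.0046928951307557}
scene 453.17786938423967 453.17786938423967 323.5554541343257 208.0966246938254 [[0.801, -0.446, 0.4, 93.06], [-0.599, -0.581, 0.551, -388.546], [-0.013, -0.681, -0.732, 844.797], [0.0, 0.0, 0.0, 1.0]]
top 516.0572357475577 516.0572357475577 319.91152849688433 203.39747985849084 [[0.145, -0.956, 0.256, 217.233], [-0.989, -0.14, 0.036, 85.156], [0.001, -0.259, -0.966, 1235.502], [0.0, 0.0, 0.0, 1.0]]
18.700000000000003
```

View pics/scene0.png

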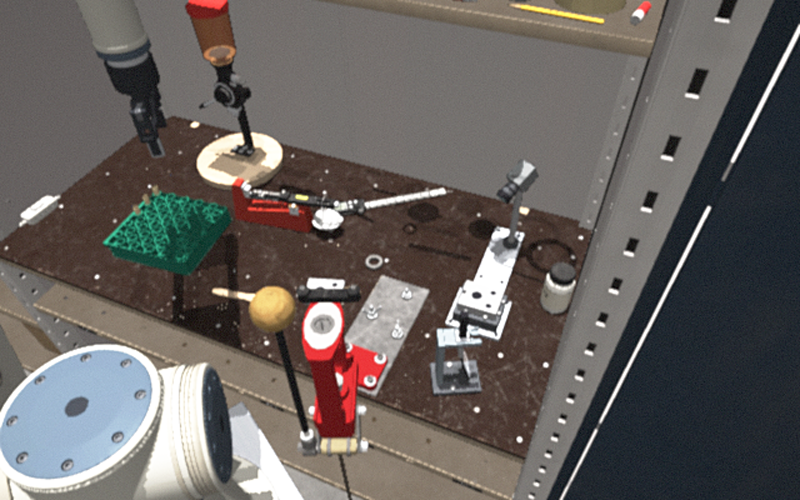

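View pics/top0.png

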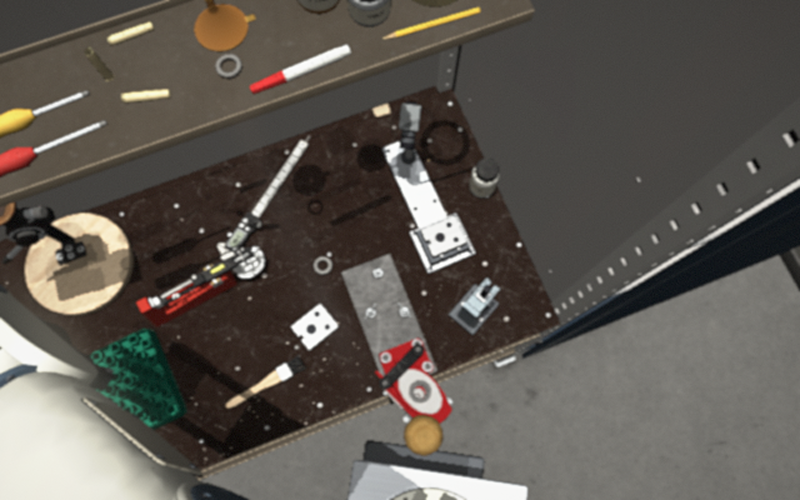

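The scene view shows the fixture at about (485,300), the holder at (457,365), the jar at (558,288) and a tall red press at (335,380). In the top view the loose plate is at (315,327), the pile at (443,240), the holder at (475,305), the brush at (270,380) and the ring at (322,265). I'll enlarge it.

Run:
```python
import cv2,pickle
im=pickle.load(open("pics/top0.pkl","rb"))["pixels"][:,:,::-1]
c=im[150:275,225:410]  # x4.2
cv2.imwrite("pics/topc.png",cv2.resize(c,None,fx=4.3,fy=4.3,interpolation=cv2.INTER_CUBIC))
im=pickle.load(open("pics/scene0.pkl","rb"))["pixels"][:,:,::-1]
c=im[110:330,240:475]
cv2.imwrite("pics/scenec.png",cv2.resize(c,None,fx=2.7,fy=2.7,interpolation=cv2.INTER_CUBIC))
```

```text
(no output)
```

View pics/topc.png

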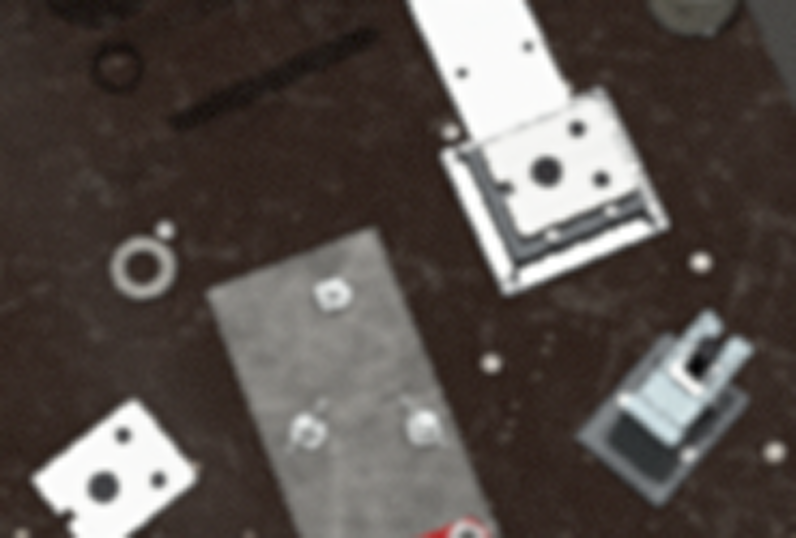

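Enlarged top view: loose plate hole (103,487), its keyway (68,518), corners (135,400), (35,480), (197,470). Pile hole (546,172), keyway (503,187). Holder foot corners (578,435), (660,503), (748,398); prong tips (710,318), (745,347).

```bash
cat > h.py <<'E'
import numpy as np,cv2,pickle
from scipy.spatial.transform import Rotation as R
def ray(f,u,v,z):
    d=f["pose"][:3,:3]@[(u-f["cx"])/f["fx"],(v-f["cy"])/f["fy"],1.]; o=f["pose"][:3,3]
    return o+d*(z-o[2])/d[2]
def proj(f,p):
    q=np.linalg.inv(f["pose"])@np.r_[p,1]; return np.array([f["fx"]*q[0]/q[2]+f["cx"],f["fy"]*q[1]/q[2]+f["cy"]])
E
python3 - <<'E'
from h import *
f=pickle.load(open("pics/top0.pkl","rb"))
def P(u,v,z): 
    return np.round(ray(f,225+(u+.5)/4.3-.5,150+(v+.5)/4.3-.5,z)[:2],1)
for n,u,v,z in [("ph",103,487,10),("pk",68,518,10),("pc",135,400,10),("pc",35,480,10),("pc",197,470,10),
 ("Fh",546,172,55),("Fk",503,187,55),("Fc",603,92,55),("Fc",640,190,55),("Fc",522,237,55),("Fc",483,150,55),("base",668,228,10),("base",510,295,10),("base",443,153,10),
 ("hf",578,435,10),("hf",660,503,10),("hf",748,398,10),("hf",665,335,10),("prong",710,318,122),("prong",745,347,122),("collar",700,365,126),("ring",144,267,8)]: print(n,P(u,v,z))
E
```

```text
ph [372.7 278.5]
pk [353.  294.5]
pc [423.5 269.5]
pc [371.1 316.5]
pc [389.6 228.5]
Fh [575.4  59.9]
Fk [563.3  82.3]
Fc [626.4  34.3]
Fc [572.6   7. ]
Fc [536.4  68.1]
Fc [582.9  96.2]
base [566.  -14.5]
base [513.9  69.7]
base [591.7 119.2]
hf [439.8  21.5]
hf [408.6 -28.2]
hf [474.4 -70.2]
hf [503.6 -20. ]
prong [489.6 -32.3]
prong [477.1 -51.7]
collar [463.5 -29.5]
ring [500.3 278.4]
```

View pics/scenec.png

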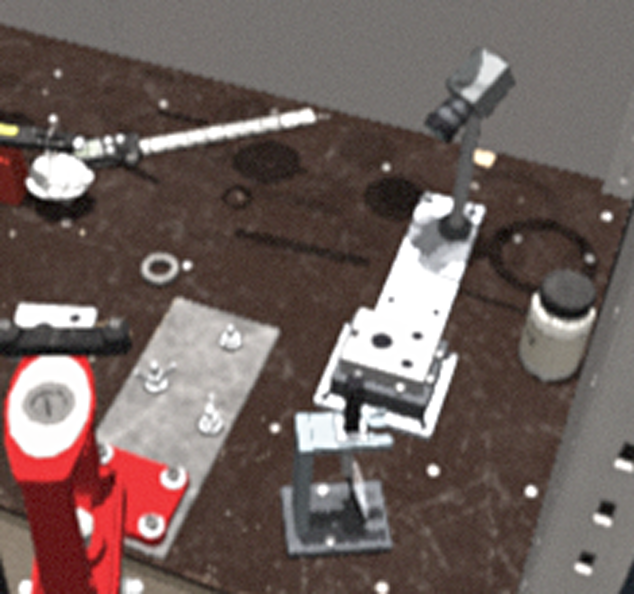

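The scene view shows the holder fork at (340,430) with the mirror glass facing right (360,495), the pile at (385,345) and the press head at (50,400). I'll triangulate the press and check what stands near the plate.

```bash
cat >> h.py <<'E'
def tri(obs):
    A=np.zeros((3,3));b=np.zeros(3)
    for f,u,v in obs:
        d=f["pose"][:3,:3]@[(u-f["cx"])/f["fx"],(v-f["cy"])/f["fy"],1.];d/=np.linalg.norm(d);M=np.eye(3)-np.outer(d,d);A+=M;b+=M@f["pose"][:3,3]
    return np.linalg.solve(A,b)
def down(yaw): return R.from_euler('xyz',[180,0,yaw],degrees=True)
def rows(p0,R0,p1,R1,n):
    "total move split evenly in n rows: tool-frame dp (units 40mm), turn (units 6deg)"
    w=(R0.inv()*R1).as_rotvec(); Rk=R0; out=[]
    for k in range(n):
        out.append((np.round(Rk.inv().apply((np.array(p1)-p0)/n)/40,3).tolist(),np.round(np.degrees(w/n)/6,3).tolist())); Rk=Rk*R.from_rotvec(w/n)
    for o in out: print(o)
E
python3 - <<'E'
from h import *
T=pickle.load(open("pics/top0.pkl","rb"));S=pickle.load(open("pics/scene0.pkl","rb"))
for n,s,t in [("ball",(272,308),(423,435)),("blackgrip R end",(357,293),(421,349)),("blackgrip L end",(300,293),(386,384)),("ringtop",(323,324),(419,390)),("disp",(222,35),(15,225))]:
    print(n,np.round(tri([(S,s[0]/1.25,s[1]/1.25),(T,t[0]/1.25,t[1]/1.25)])))
for n,u,v,z in [("brush tip",298,365,10),("brush end",228,405,10),("greyplate L",343,270,6),("bolt",370,313,15),("greyplate R",390,255,6),("rack R",185,410,50),("rack T",150,330,50)]: print(n,np.round(ray(T,u/1.25,v/1.25,z)))
rows(np.array([247,573.5,197.5]),down(156.7),[380,272.5,150],down(139.5),9)
E
```

```text
ball [212.  51. 307.]
blackgrip R end [340.  68. 225.]
blackgrip L end [276. 115. 228.]
ringtop [278.  62. 208.]
disp [427. 668. 351.]
brush tip [302. 290.  10.]
brush end [211. 404.  10.]
greyplate L [496. 237.   6.]
bolt [418. 171.  15.]
greyplate R [539. 151.   6.]
rack R [191. 468.  50.]
rack T [322. 565.  50.]
([-0.67, -0.622, 0.132], [0.0, -0.0, 0.319])
([-0.69, -0.599, 0.132], [0.0, -0.0, 0.319])
([-0.71, -0.576, 0.132], [0.0, -0.0, 0.319])
([-0.729, -0.552, 0.132], [0.0, -0.0, 0.319])
([-0.747, -0.527, 0.132], [0.0, -0.0, 0.319])
([-0.764, -0.502, 0.132], [0.0, -0.0, 0.319])
([-0.78, -0.476, 0.132], [0.0, -0.0, 0.319])
([-0.796, -0.45, 0.132], [0.0, -0.0, 0.319])
([-0.81, -0.423, 0.132], [0.0, -0.0, 0.319])
```

Call:
play_rows(
  rows=[
    {"dp":[-0.67,-0.62,0.13],"turn":[0,0,0.32],"fingers":0},
    {"dp":[-0.69,-0.6,0.13],"turn":[0,0,0.32],"fingers":0},
    {"dp":[-0.71,-0.58,0.13],"turn":[0,0,0.32],"fingers":0},
    {"dp":[-0.73,-0.55,0.13],"turn":[0,0,0.32],"fingers":0},
    {"dp":[-0.75,-0.53,0.13],"turn":[0,0,0.32],"fingers":0},
  ],
)

```text
clock: 0.52
eef_pos: [321.2, 404.8, 171.7]
tcp_rot: [-3.141, 0.0, 2.566]
contact_force: [0.6, 0.7, 0.5]
opening: 1.001
grasp_force: 0.0
```

Call:
play_rows(
  rows=[
    {"dp":[-0.76,-0.5,0.13],"turn":[0,0,0.32],"fingers":0},
    {"dp":[-0.78,-0.48,0.13],"turn":[0,0,0.32],"fingers":0},
    {"dp":[-0.8,-0.45,0.13],"turn":[0,0,0.32],"fingers":0},
    {"dp":[-0.81,-0.42,0.13],"turn":[0,0,0.32],"fingers":0},
    {"dp":[0,0,0],"turn":[0,0,0],"fingers":0},
  ],
)

```text
clock: 0.93
eef_pos: [380.7, 267.4, 150.2]
tcp_rot: [-3.138, 0.001, 2.428]
contact_force: [-0.5, 0.6, -0.6]
opening: 1.002
grasp_force: 0.0
```

Run:
```python
from rig import r
import pickle,cv2,numpy as np
s=r.sense();print(s["eef_pos"],s["tcp_rot"])
f=r.grab_frame("wrist");pickle.dump(f,open("pics/w1.pkl","wb"));print(np.round(f["pose"],2),f["fx"])
cv2.imwrite("pics/w1.png",f["pixels"][:,:,::-1])
```

```text
[380.71805526 267.38108941 150.2057702 ] [-3.13825621e+00  9.05737168e-04  2.42827077e+00]
[[ 6.5000e-01  7.3000e-01  2.0000e-01  3.2835e+02]
 [ 7.6000e-01 -6.3000e-01 -1.8000e-01  3.1272e+02]
 [-0.0000e+00  2.7000e-01 -9.6000e-01  3.2531e+02]
 [ 0.0000e+00  0.0000e+00  0.0000e+00  1.0000e+00]] 359.82178562618884
```

View pics/w1.png

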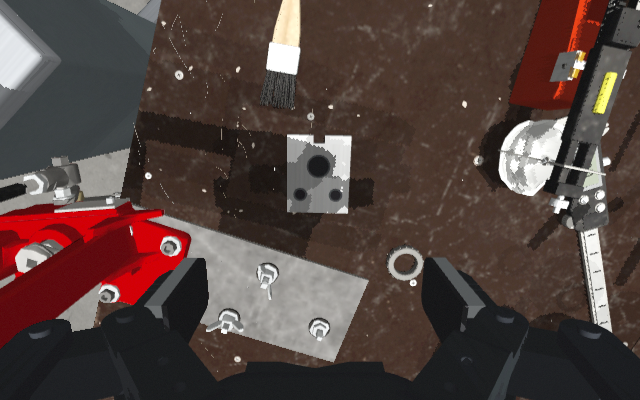

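The plate's corners are at about (288,135), (352,135), (349,213) and (287,212), with its keyway at (319,138). The ring and brush are clear of the fingers. I'll segment the plate.

```bash
cat >> h.py <<'E'
def rect(f,box,z,thr=110):
    "bright quad inside pixel box -> world centre and edge angles"
    x0,y0,x1,y1=box;g=cv2.cvtColor(f["pixels"],cv2.COLOR_RGB2GRAY)[y0:y1,x0:x1]
    m=cv2.morphologyEx((g>thr).astype('u1'),cv2.MORPH_OPEN,np.ones((3,3)))
    c=max(cv2.findContours(m,0,2)[0],key=cv2.contourArea)[:,0]+[x0,y0]
    w=np.array([ray(f,u,v,z)[:2] for u,v in c],np.float32)
    return cv2.minAreaRect(w)
E
python3 - <<'E'
from h import *
f=pickle.load(open("pics/w1.pkl","rb"))
for t in(90,110,140):print(rect(f,(275,120,365,225),10,t))
q=[ray(f,u,v,10) for u,v in [(288,135),(352,135),(349,213),(287,212)]]
q=np.array(q)[:,:2];print(np.round(q,1),q.mean(0),[np.round(np.degrees(np.arctan2(*(q[a]-q[b])[::-1])),1) for a,b in((0,3),(1,2),(1,0),(2,3))])
E
```

```text
((377.42425537109375, 272.83642578125), (55.832603454589844, 71.14472961425781), 47.803810119628906)
((383.31719970703125, 279.6479187011719), (37.25860595703125, 71.0282974243164), 47.29403305053711)
((373.6689453125, 292.5226745605469), (31.180835723876953, 38.80718231201172), 47.79090881347656)
[[333.8 275.8]
 [370.1 317.7]
 [423.  270.9]
 [385.1 228.5]] [377.98715902 273.22707888] [np.float64(137.2), np.float64(138.5), np.float64(49.1), np.float64(48.2)]
```

Call:
play_rows(
  rows=[
    {"dp":[0.14,0.06,0.85],"turn":[0,0,0.15],"fingers":0},
    {"dp":[0,0,0.9],"turn":[0,0,0],"fingers":0},
    {"dp":[0,0,0.9],"turn":[0,0,0],"fingers":0},
    {"dp":[0,0,0.8],"turn":[0,0,0],"fingers":0},
    {"dp":[0,0,0.38],"turn":[0,0,0],"fingers":0},
  ],
  force=40,
)

```text
clock: 1.4
eef_pos: [375.4, 277.8, -5.1]
tcp_rot: [-3.138, -0.001, 2.419]
contact_force: [-1.3, -0.2, -0.7]
opening: 1.003
grasp_force: 0.0
```

Call:
play_rows(
  rows=[
    {"dp":[0,0,0],"turn":[0,0,0],"fingers":0},
    {"dp":[0,0,0],"turn":[0,0,0],"fingers":0.6},
    {"dp":[0,0,0],"turn":[0,0,0],"fingers":0.6},
    {"dp":[0,0,0],"turn":[0,0,0],"fingers":0.6},
    {"dp":[0,0,0],"turn":[0,0,0],"fingers":0.6},
  ],
)

```text
clock: 1.82
eef_pos: [378.3, 279.0, -0.5]
tcp_rot: [3.139, 0.001, 2.418]
contact_force: [-0.5, 0.0, 0.1]
opening: 0.455
grasp_force: 0.0
```

Call:
play_rows(
  rows=[
    {"dp":[0,0,0],"turn":[0,0,0],"fingers":0.6},
    {"dp":[0,0,0],"turn":[0,0,0],"fingers":0.6},
    {"dp":[0,0,0],"turn":[0,0,0],"fingers":0.6},
  ],
)

```text
clock: 2.07
eef_pos: [377.7, 278.4, -1.3]
tcp_rot: [3.141, 0.0, 2.417]
contact_force: [-0.5, 0.0, 0.5]
opening: 0.399
grasp_force: 0.0
```

Run:
```python
from rig import r
import pickle,cv2,numpy as np
f=r.grab_frame("wrist");pickle.dump(f,open("pics/w2.pkl","wb"))
s=r.sense();print(s["eef_pos"],s["tcp_rot"],s["opening"],s["grasp_force"],s["contact_force"])
cv2.imwrite("pics/w2.png",f["pixels"][:,:,::-1])
```

```text
[377.61655692 278.26401643  -1.48568475] [3.14097988e+00 1.12822294e-04 2.41737459e+00] 0.39874872799649996 0.0 [ 0.71849309 -0.2283631   0.30788128]
```

View pics/w2.png

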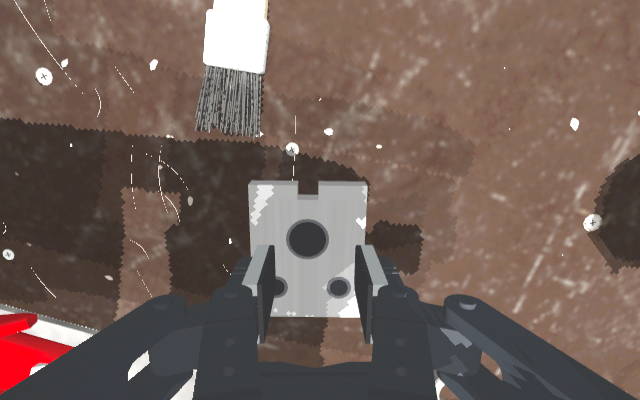

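The fingers sit over the plate's rear half at (265,290) and (365,290). The plate (249–368, 182–318) is undisturbed. I'll check whether they are gripping or simply above it.

Call:
play_rows(
  rows=[
    {"dp":[0,0,0],"turn":[0,0,0],"fingers":0.7},
    {"dp":[0,0,0],"turn":[0,0,0],"fingers":0.7},
    {"dp":[0,0,0],"turn":[0,0,0],"fingers":0.7},
  ],
)

```text
clock: 2.37
eef_pos: [377.5, 278.1, -1.8]
tcp_rot: [-3.142, 0.0, 2.417]
contact_force: [0.7, -0.3, -0.4]
opening: 0.3
grasp_force: 0.0
```

Run:
```python
from h import *
from rig import r
f=pickle.load(open("pics/w2.pkl","rb"))
e=np.array([377.6,278.3,-1.5]);print(proj(f,e),proj(f,e+[0,0,19]),f["pose"][:3,3])
Rt=down(138.5)
for hgt in(0,10):
  for s in(-20,20):print(hgt,s,proj(f,e+Rt.apply([0,s,-hgt])),proj(f,e+Rt.apply([11,s,-hgt])))
q=np.array([ray(f,u,v,10)[:2] for u,v in[(249,182),(367,181),(368,318),(250,318)]]);print(q,q.mean(0))
for z in (0,10,20): 
  q=np.array([ray(f,u,v,z)[:2] for u,v in[(249,182),(367,181)]]);print(z,np.linalg.norm(q[0]-q[1]))
f=r.grab_frame("wrist");pickle.dump(f,open("pics/w3.pkl","wb"))
cv2.imwrite("pics/w3.png",cv2.resize(f["pixels"][160:360,200:420,::-1],None,fx=3,fy=3,interpolation=cv2.INTER_CUBIC))
```

```text
[315.8163169  239.03814744] [315.95402411 253.94392385] [325.41583124 323.57796292 173.80207649]
0 -20 [277.41421103 239.03543428] [276.82314602 218.96202609]
0 20 [354.21884151 239.04086062] [354.85342188 218.96731665]
10 -20 [275.40161762 246.49767556] [274.74408843 225.44353996]
10 20 [356.36936509 246.50348181] [357.07513127 225.44919787]
[[332.28924329 276.75923147]
 [368.31736487 318.20481106]
 [424.9830838  272.55698184]
 [384.38906666 226.66515864]] [377.49468965 273.54654575]
0 58.26853005794895
10 54.915950432009105
20 51.56337080606926
```

View pics/w3.png

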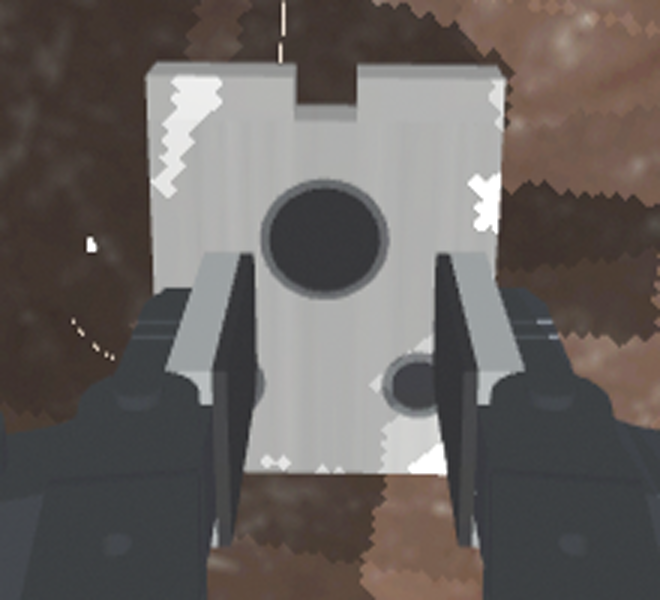

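Run:
```python
from h import *
from rig import r
S=pickle.load(open("pics/scene0.pkl","rb"));T=pickle.load(open("pics/top0.pkl","rb"))
p=np.array([247,573.5,197.5]);Rt=down(156.7)
for h in(0,13,30):
  for s in(-42,42): print(h,s,proj(S,p+Rt.apply([0,s,-h])),proj(T,p+Rt.apply([0,s,-h])))
f=r.grab_frame("scene");pickle.dump(f,open("pics/s1.pkl","wb"))
a=S["pixels"][20:150,50:170,::-1]; q=proj(f,np.array([377.6,278.3,0]));print(q)
b=f["pixels"][170:300,180:330,::-1]
cv2.imwrite("pics/ab.png",np.hstack([cv2.resize(a,None,fx=2.9,fy=2.9),cv2.resize(b,None,fx=2.9,fy=2.9)]))
```

```text
0 -42 [133.76862413 139.65853185] [ 95.64182474 300.9600833 ]
0 42 [135.33024435 118.44649293] [ 62.39337494 278.63816468]
13 -42 [131.93646607 135.12323351] [ 92.86060666 300.45208846]
13 42 [133.60613447 113.95852138] [ 59.23418546 277.86132514]
30 -42 [129.48877139 129.06424444] [ 89.11754013 299.76841016]
30 42 [131.305327   107.96936803] [ 54.98379046 276.81615994]
[257.4469278  233.31549332]
```

View pics/ab.png

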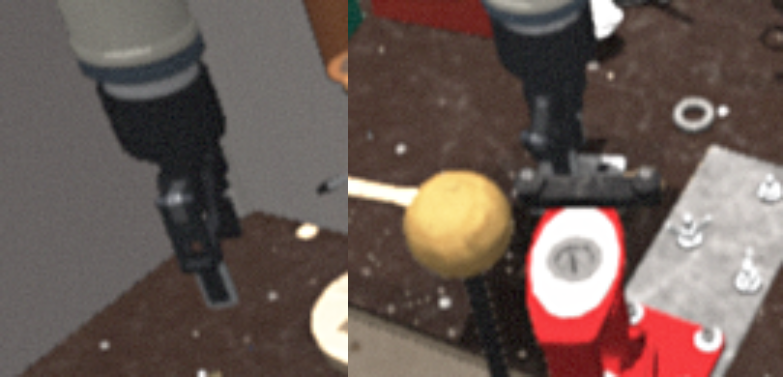

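Tips in both views sit about 40 mm higher than the TCP reading suggests, with the lateral position matching. So the fingers are above the plate. I'll open, recentre and go down in guarded steps.

Call:
play_rows(
  rows=[
    {"dp":[-0.09,-0.09,0],"turn":[0,0,0],"fingers":0},
    {"dp":[0,0,0],"turn":[0,0,0],"fingers":0},
    {"dp":[0,0,0],"turn":[0,0,0],"fingers":0},
    {"dp":[0,0,0.25],"turn":[0,0,0],"fingers":0},
    {"dp":[0,0,0.25],"turn":[0,0,0],"fingers":0},
  ],
)

```text
clock: 2.88
eef_pos: [378.3, 273.4, -22.2]
tcp_rot: [3.14, 0.0, 2.417]
contact_force: [0.4, -0.2, -0.6]
opening: 0.979
grasp_force: 0.0
```

Call:
play_rows(
  rows=[
    {"dp":[0,0,0],"turn":[0,0,0],"fingers":0},
    {"dp":[0,0,0],"turn":[0,0,0],"fingers":0.2},
    {"dp":[0,0,0],"turn":[0,0,0],"fingers":0.45},
    {"dp":[0,0,0],"turn":[0,0,0],"fingers":0.45},
    {"dp":[0,0,0],"turn":[0,0,0],"fingers":0.45},
  ],
)

```text
clock: 3.3
eef_pos: [377.9, 273.2, -21.7]
tcp_rot: [3.141, 0.0, 2.418]
contact_force: [-1.2, -0.8, -1.2]
opening: 0.55
grasp_force: 0.0
```

Run:
```python
from rig import r
s=r.sense();print(s["eef_pos"],s["tcp_rot"],s["opening"],s["grasp_force"],s["contact_force"],s["qpos"])
```

```text
[377.87054804 273.19075181 -21.67421185] [3.14132173e+00 7.09103456e-05 2.41756897e+00] 0.5498982586753449 0.0 [-1.17132549 -0.78805496 -1.20182424] [ 6.22769508e-01  4.59005902e-01  2.11930948e+00 -1.67813878e-05
  5.62997363e-01 -2.23988951e-01]
```

Call:
play_rows(
  rows=[
    {"dp":[0,0,0],"turn":[0,0,0],"fingers":0.1},
    {"dp":[0,0,0],"turn":[0,0,0],"fingers":0.1},
    {"dp":[0,0,0],"turn":[0,0,0],"fingers":0.1},
    {"dp":[0,0,0.15],"turn":[0,0,0],"fingers":0.1},
    {"dp":[0,0,0.15],"turn":[0,0,0],"fingers":0.1},
  ],
)

```text
clock: 3.72
eef_pos: [378.1, 273.3, -33.9]
tcp_rot: [3.141, 0.0, 2.417]
contact_force: [-1.2, -0.1, 0.7]
opening: 0.896
grasp_force: 0.0
```

Call:
play_rows(
  rows=[
    {"dp":[0,0,0],"turn":[0,0,0],"fingers":0.1},
    {"dp":[0,0,0],"turn":[0,0,0],"fingers":0.3},
    {"dp":[0,0,0],"turn":[0,0,0],"fingers":0.45},
    {"dp":[0,0,0],"turn":[0,0,0],"fingers":0.45},
    {"dp":[0,0,0],"turn":[0,0,0],"fingers":0.45},
  ],
)

```text
clock: 4.13
eef_pos: [377.6, 273.0, -33.7]
tcp_rot: [-3.141, -0.0, 2.417]
contact_force: [-1.1, -1.0, 1.7]
opening: 0.64
grasp_force: 42.4
```

Gripped now (opening 0.64, about 55 mm). I'll release slightly and go 4 mm deeper for a better bite, watching the force.

Call:
play_rows(
  rows=[
    {"dp":[0,0,0],"turn":[0,0,0],"fingers":0.25},
    {"dp":[0,0,0],"turn":[0,0,0],"fingers":0.25},
    {"dp":[0,0,0.05],"turn":[0,0,0],"fingers":0.25},
    {"dp":[0,0,0.05],"turn":[0,0,0],"fingers":0.25},
    {"dp":[0,0,0],"turn":[0,0,0],"fingers":0.25},
  ],
)

```text
clock: 4.55
eef_pos: [377.6, 273.0, -38.2]
tcp_rot: [-3.141, -0.0, 2.418]
contact_force: [0.2, -1.0, 0.8]
opening: 0.749
grasp_force: 0.0
```

Call:
play_rows(
  rows=[
    {"dp":[0,0,0],"turn":[0,0,0],"fingers":0.45},
    {"dp":[0,0,0],"turn":[0,0,0],"fingers":0.45},
    {"dp":[0,0,0],"turn":[0,0,0],"fingers":0.45},
    {"dp":[0,0,0],"turn":[0,0,0],"fingers":0.45},
  ],
)

```text
clock: 4.88
eef_pos: [378.6, 273.8, -37.0]
tcp_rot: [3.14, 0.0, 2.417]
contact_force: [-1.7, 0.8, 13.0]
opening: 0.642
grasp_force: 48.8
```

Tips just touched the worktop (13 N), so the tip is about 38 mm behind the reported TCP at this opening. Now lift.

```bash
python3 -c "
from h import *
rows(np.array([378,273.3,80]),down(138.5),[505,20,190],down(121.3),10)"
```

```text
([-0.657, -0.264, -0.275], [0.0, -0.0, 0.287])
([-0.665, -0.244, -0.275], [0.0, -0.0, 0.287])
([-0.672, -0.224, -0.275], [0.0, -0.0, 0.287])
([-0.678, -0.204, -0.275], [0.0, -0.0, 0.287])
([-0.684, -0.183, -0.275], [0.0, -0.0, 0.287])
([-0.689, -0.163, -0.275], [0.0, -0.0, 0.287])
([-0.694, -0.142, -0.275], [0.0, -0.0, 0.287])
([-0.698, -0.121, -0.275], [0.0, -0.0, 0.287])
([-0.701, -0.1, -0.275], [0.0, -0.0, 0.287])
([-0.704, -0.079, -0.275], [0.0, -0.0, 0.287])
```

Call:
play_rows(
  rows=[
    {"dp":[0,0,-0.3],"turn":[0,0,0],"fingers":0.6},
    {"dp":[0,0,-0.6],"turn":[0,0,0],"fingers":0.6},
    {"dp":[0,0,-0.8],"turn":[0,0,0],"fingers":0.6},
    {"dp":[0,0,-0.8],"turn":[0,0,0],"fingers":0.6},
    {"dp":[0,0,-0.5],"turn":[0,0,0],"fingers":0.6},
  ],
)

```text
clock: 5.3
eef_pos: [378.1, 273.4, 84.5]
tcp_rot: [3.14, 0.0, 2.417]
contact_force: [1.0, 0.6, -3.5]
opening: 0.639
grasp_force: 45.2
```

Call:
play_rows(
  rows=[
    {"dp":[-0.66,-0.26,-0.27],"turn":[0,0,0.29],"fingers":0.6},
    {"dp":[-0.66,-0.24,-0.27],"turn":[0,0,0.29],"fingers":0.6},
    {"dp":[-0.67,-0.22,-0.27],"turn":[0,0,0.29],"fingers":0.6},
    {"dp":[-0.68,-0.2,-0.27],"turn":[0,0,0.29],"fingers":0.6},
    {"dp":[-0.68,-0.18,-0.27],"turn":[0,0,0.29],"fingers":0.6},
  ],
)

```text
clock: 5.72
eef_pos: [441.4, 145.8, 136.5]
tcp_rot: [-3.141, -0.0, 2.264]
contact_force: [0.7, -0.0, -2.9]
opening: 0.641
grasp_force: 45.1
```

Call:
play_rows(
  rows=[
    {"dp":[-0.69,-0.16,-0.27],"turn":[0,0,0.29],"fingers":0.6},
    {"dp":[-0.69,-0.14,-0.27],"turn":[0,0,0.29],"fingers":0.6},
    {"dp":[-0.7,-0.12,-0.27],"turn":[0,0,0.28],"fingers":0.6},
    {"dp":[-0.7,-0.1,-0.27],"turn":[0,0,0.28],"fingers":0.6},
    {"dp":[-0.7,-0.08,-0.27],"turn":[0,0,0.28],"fingers":0.6},
  ],
)

```text
clock: 6.13
eef_pos: [504.6, 19.3, 190.3]
tcp_rot: [-3.141, -0.001, 2.115]
contact_force: [1.5, 0.8, -2.9]
opening: 0.642
grasp_force: 45.1
```

Call:
play_rows(
  rows=[
    {"dp":[0,0,0],"turn":[0,0,0],"fingers":0.6},
    {"dp":[0,0,0],"turn":[0,0,0],"fingers":0.6},
    {"dp":[0,0,0],"turn":[0,0,0],"fingers":0.6},
    {"dp":[0,0,0],"turn":[0,0,0],"fingers":0.6},
  ],
)

```text
clock: 6.47
eef_pos: [503.7, 21.4, 189.3]
tcp_rot: [-3.14, -0.001, 2.118]
contact_force: [-0.3, -0.3, -4.1]
opening: 0.639
grasp_force: 45.2
```

Run:
```python
from rig import r
import pickle,cv2,numpy as np
s=r.sense();print(s["eef_pos"],s["tcp_rot"],s["opening"],s["grasp_force"],s["contact_force"])
f=r.grab_frame("wrist");pickle.dump(f,open("pics/w4.pkl","wb"));print(f["pose"][:3,3])
cv2.imwrite("pics/w4.png",cv2.resize(f["pixels"][:,:,::-1],(800,500),interpolation=cv2.INTER_CUBIC))
```

```text
[503.65160422  21.38048836 189.33964909] [-3.14005523e+00 -1.17963633e-03  2.11771322e+00] 0.6386699125687505 45.17871022224426 [-0.26442025 -0.26743915 -4.06995521]
[467.28623869  79.63766102 364.59645145]
```

View pics/w4.png

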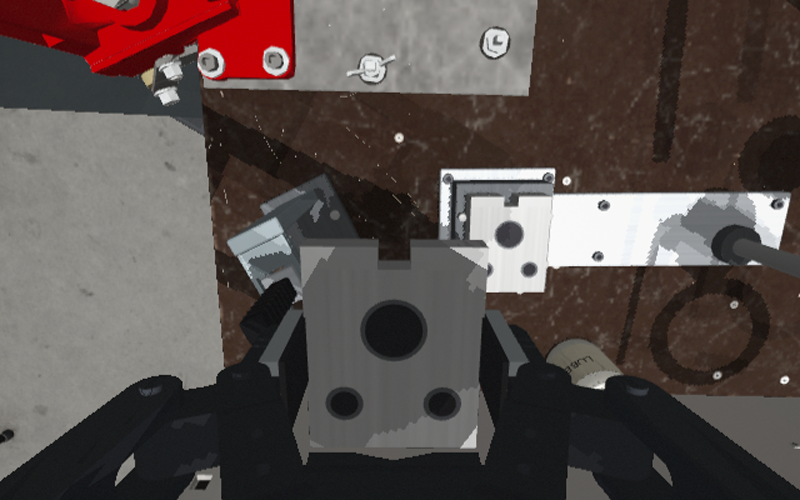

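The view shows the held plate with hole (394,330), small holes (345,403) and (442,402). The pile's top plate has hole (509,235), small holes (530,269) and (489,269), and corners (472,197), (548,197), (545,293). Both keyways are up in the image. The mirror handle is at (268,310), close to but below the gripper.

Run:
```python
from h import *
f=pickle.load(open("pics/w4.pkl","rb"))
P=lambda u,v,z:ray(f,(u+.5)/1.25-.5,(v+.5)/1.25-.5,z)[:2]
an=lambda d:round(np.degrees(np.arctan2(d[1],d[0])),1)
a=[P(394,330,237),P(345,403,237),P(442,402,237)]
b=[P(509,235,55),P(489,269,55),P(530,269,55)]
for n,q in(("held",a),("pile",b)):
    m=(q[1]+q[2])/2;print(n,np.round(q,1),"spacing",np.linalg.norm(q[1]-q[2]),"x len",np.linalg.norm(q[0]-m),"yaw",an(q[0]-m),an(q[2]-q[1])+90)
c=[P(472,197,55),P(548,197,55),P(545,293,55)];print(np.round(c,1),np.linalg.norm(c[0]-c[1]),np.linalg.norm(c[1]-c[2]),(c[0]+c[2])/2,an(c[1]-c[2]),an(c[1]-c[0])+90)
print("shift",np.mean(b,0)-np.mean(a,0))
# held plate corners (top face)
h=[P(301,248,237),P(487,248,237),P(476,447,237),P(309,447,237)];print(np.mean(h,0),np.linalg.norm(h[0]-h[1]),np.linalg.norm(h[1]-h[2]))
```

```text
held [[498.6  28. ]
 [498.5  -2.3]
 [525.2  14.4]] spacing 31.47060985602384 x len 25.637096448931302 yaw 121.0 122.1
pile [[574.7  59.2]
 [576.9  31.1]
 [602.1  46.5]] spacing 29.559606418817697 x len 25.2740857736118 yaw 126.1 121.4
[[537.2  68. ]
 [582.   95.2]
 [622.4  37.2]] 52.44902980095419 70.680544519978 [579.81284688  52.57949708] 124.8 121.4
shift [77.13024872 32.20161785]
[502.68840884  20.87586112] 54.62098586101181 68.87237679099742
```

Run:
```python
from h import *
f=pickle.load(open("pics/w4.pkl","rb"))
P=lambda u,v,z:ray(f,(u+.5)/1.25-.5,(v+.5)/1.25-.5,z)[:2]
an=lambda d:round(np.degrees(np.arctan2(d[1],d[0])),2)
g=cv2.cvtColor(f["pixels"],cv2.COLOR_RGB2GRAY).astype(float)
# strip edges sub-pixel: columns 460..560, fit line
for rng in((140,172),(195,225)):
    pts=[]
    for c in list(range(450,520,4)):
        d=np.abs(np.diff(g[rng[0]:rng[1],c]));pts.append((c,rng[0]+d.argmax()+.5))
    pts=np.array(pts);w=np.array([ray(f,u,v,10)[:2] for u,v in pts],np.float32)
    l=cv2.fitLine(w,cv2.DIST_HUBER,0,.01,.01).ravel();print(an(l[:2])+90,pts[:,1])
rows(np.array([503.65,21.4,189.3]),down(121.34),[580.75,53.4,40],down(121.5),5)
```

```text
122.25 [146.5 147.5 154.5 154.5 154.5 154.5 154.5 154.5 159.5 154.5 154.5 154.5
 154.5 154.5 154.5 153.5 153.5 153.5]
121.37 [212.5 212.5 212.5 212.5 212.5 212.5 212.5 212.5 212.5 212.5 212.5 212.5
 212.5 212.5 212.5 212.5 212.5 212.5]
([-0.064, 0.412, 0.746], [0.0, 0.0, -0.005])
([-0.064, 0.412, 0.747], [0.0, 0.0, -0.005])
([-0.064, 0.412, 0.747], [0.0, 0.0, -0.005])
([-0.065, 0.412, 0.747], [0.0, 0.0, -0.005])
([-0.065, 0.412, 0.747], [0.0, 0.0, -0.005])
```

Call:
play_rows(
  rows=[
    {"dp":[-0.11,0.69,0],"turn":[0,0,-0.05],"fingers":0.6},
    {"dp":[-0.11,0.69,0.3],"turn":[0,0,0],"fingers":0.6},
    {"dp":[-0.1,0.68,0.8],"turn":[0,0,0],"fingers":0.6},
    {"dp":[0,0,0.9],"turn":[0,0,0],"fingers":0.6},
    {"dp":[0,0,0.9],"turn":[0,0,0],"fingers":0.6},
  ],
)

```text
clock: 6.93
eef_pos: [582.6, 54.4, 73.3]
tcp_rot: [3.14, 0.001, 2.125]
contact_force: [-1.0, -0.4, -4.3]
opening: 0.64
grasp_force: 45.1
```

Call:
play_rows(
  rows=[
    {"dp":[0,0,0.8],"turn":[0,0,0],"fingers":0.6},
    {"dp":[0,0,0],"turn":[0,0,0],"fingers":0.6},
    {"dp":[0,0,0],"turn":[0,0,0],"fingers":0.6},
    {"dp":[0,0,0],"turn":[0,0,0],"fingers":0.6},
  ],
)

```text
clock: 7.27
eef_pos: [582.3, 53.3, 44.0]
tcp_rot: [3.14, 0.001, 2.123]
contact_force: [0.1, -0.7, -2.5]
opening: 0.642
grasp_force: 45.2
```

Run:
```python
from rig import r
import pickle,cv2,numpy as np
s=r.sense();print(s["eef_pos"],s["tcp_rot"],s["opening"],s["grasp_force"],s["contact_force"])
```

```text
[582.28721598  53.33401523  44.03340287] [3.14033329e+00 5.86931109e-04 2.12297761e+00] 0.6421175091394973 45.16114354133606 [ 0.11653325 -0.66545605 -2.51822023]
```

Call:
play_rows(
  rows=[
    {"dp":[0.02,-0.03,0.2],"turn":[0,0,0],"fingers":0.6},
    {"dp":[0,0,0.2],"turn":[0,0,0],"fingers":0.6},
    {"dp":[0,0,0.12],"turn":[0,0,0],"fingers":0.6},
    {"dp":[0,0,0.05],"turn":[0,0,0],"fingers":0.6},
    {"dp":[0,0,0],"turn":[0,0,0],"fingers":0.6},
  ],
)

```text
clock: 7.68
eef_pos: [579.7, 52.7, 19.5]
tcp_rot: [-3.141, -0.0, 2.122]
contact_force: [0.2, -1.1, -3.5]
opening: 0.642
grasp_force: 45.1
```

Call:
play_rows(
  rows=[
    {"dp":[0,0,0.03],"turn":[0,0,0],"fingers":0.6},
    {"dp":[0,0,0.03],"turn":[0,0,0],"fingers":0.6},
    {"dp":[0,0,0],"turn":[0,0,0],"fingers":0.6},
  ],
)

```text
clock: 7.93
eef_pos: [580.3, 52.8, 17.9]
tcp_rot: [3.141, 0.0, 2.122]
contact_force: [-1.3, 0.5, 2.0]
opening: 0.642
grasp_force: 46.0
```

Call:
play_rows(
  rows=[
    {"dp":[0,0,0],"turn":[0,0,0],"fingers":0.2},
    {"dp":[0,0,0],"turn":[0,0,0],"fingers":0.1},
    {"dp":[0,0,0],"turn":[0,0,0],"fingers":0.1},
    {"dp":[0,0,-0.2],"turn":[0,0,0],"fingers":0.1},
    {"dp":[0,0,-0.7],"turn":[0,0,0],"fingers":0.1},
  ],
)

```text
clock: 8.35
eef_pos: [577.2, 52.5, 50.8]
tcp_rot: [-3.136, -0.003, 2.122]
contact_force: [-0.6, -0.5, -0.3]
opening: 0.892
grasp_force: 0.0
```

Call:
play_rows(
  rows=[
    {"dp":[0,0,-0.9],"turn":[0,0,0],"fingers":0},
    {"dp":[0,0,-0.9],"turn":[0,0,0],"fingers":0},
    {"dp":[0,0,-0.9],"turn":[0,0,0],"fingers":0},
    {"dp":[0,0,-0.5],"turn":[0,0,0],"fingers":0},
    {"dp":[0,0,0],"turn":[0,0,0],"fingers":0},
  ],
)

```text
clock: 8.77
eef_pos: [583.2, 53.1, 187.4]
tcp_rot: [3.134, 0.004, 2.122]
contact_force: [-0.1, 0.0, -0.4]
opening: 1.0
grasp_force: 0.0
```

Run:
```python
from rig import r
import pickle,cv2,numpy as np
s=r.sense();print(s["eef_pos"],s["tcp_rot"],s["clock"])
f=r.grab_frame("wrist");pickle.dump(f,open("pics/w5.pkl","wb"))
t=r.grab_frame("top");pickle.dump(t,open("pics/t5.pkl","wb"))
a=cv2.resize(f["pixels"][60:360,150:490,::-1],None,fx=1.2,fy=1.2);b=cv2.resize(t["pixels"][155:275,320:410,::-1],None,fx=3,fy=3,interpolation=cv2.INTER_CUBIC)
cv2.imwrite("pics/w5.png",np.hstack([a,b]));print(a.shape,b.shape)
```

```text
[583.15735937  53.05493357 187.42645991] [3.13362534 0.00397933 2.12218307] 8.7667
(360, 408, 3) (360, 270, 3)
```

View pics/w5.png

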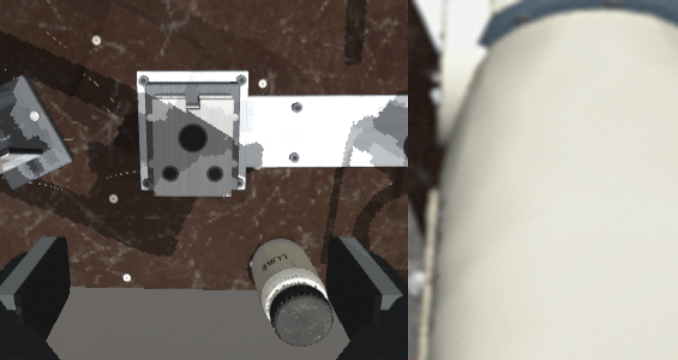

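The plate sits on the pile. Its edges run from (153,96) to (232,96) and down to (155,196) and (231,196). The keyway (193,100) is in line with those below, and the square's edges look flush. I'll check it numerically, and find the mirror handle from the wrist frames with code only, since all the views are used.

Run:
```python
from h import *
f=pickle.load(open("pics/w5.pkl","rb"));g4=pickle.load(open("pics/w4.pkl","rb"))
P=lambda u,v,z:ray(f,u/1.2+150,v/1.2+60,z)[:2]
an=lambda d:round(np.degrees(np.arctan2(d[1],d[0])),1)
c=[P(153,96,65),P(232,96,65),P(231,196,65),P(155,196,65)];print(np.round(c,1),np.mean(c,0),np.linalg.norm(c[0]-c[1]),np.linalg.norm(c[1]-c[2]),an(c[1]-c[2]),an(c[0]-c[3]),an(c[1]-c[0])+90)
b=[P(137,71,10),P(249,71,10),P(137,190,10),P(249,190,10)];print("base",np.round(b,1),np.mean(b,0),np.linalg.norm(b[0]-b[1]),np.linalg.norm(b[0]-b[2]),an(b[1]-b[0])+90)
# mirror handle/holder predicted pixels for checking, in w4 (800 scale) and w5
for n,fr in(("w4",g4),("w5",f),("top",pickle.load(open("pics/top0.pkl","rb"))),("scene",pickle.load(open("pics/scene0.pkl","rb")))):
    for z in (181,127,122): print(n,z,np.round(proj(fr,[458,-25.5,z]),1))
```

```text
[[537.3  69.3]
 [583.2  97.5]
 [621.8  36.5]
 [574.6   7.6]] [579.21819525  52.72543493] 53.926576451294196 72.23158671710956 122.3 121.1 121.5
base [[515.2  72. ]
 [591.2 118.7]
 [564.2 -14.9]
 [646.3  35.3]] [579.23653051  52.8025314 ] 89.20626632151988 99.78938458222798 121.6
w4 181 [202.5 260.6]
w4 127 [225.8 227.8]
w4 122 [227.5 225.4]
w5 181 [ 40.8 237.4]
w5 127 [ 98.3 208.1]
w5 122 [102.4 206.1]
top 181 [388.6 231.5]
top 127 [385.4 236.6]
top 122 [385.1 237. ]
scene 181 [369.  250.9]
scene 127 [367.3 268.1]
scene 122 [367.2 269.6]
```

Plate centre (579.2, 52.7) matches the base centre (579.2, 52.8), and yaw agrees within 1°. Now on to the mirror: I'll hover over it with the tool yaw at 57.5° so the fingers close along the mirror's x.

Run:
```python
from h import *
from rig import r
s=r.sense();print(s["eef_pos"])
rows(np.array([580.5,53,186]),down(121.6),[458,-25.5,186],down(57.6),11)
```

```text
[580.47817189  52.80458736 182.64171347]
([-0.006, -0.331, -0.0], [0.0, -0.0, 0.97])
([-0.04, -0.328, -0.0], [0.0, -0.0, 0.97])
([-0.073, -0.323, -0.0], [0.0, -0.0, 0.97])
([-0.105, -0.314, -0.0], [0.0, -0.0, 0.97])
([-0.136, -0.301, -0.0], [0.0, -0.0, 0.97])
([-0.166, -0.286, -0.0], [0.0, -0.0, 0.97])
([-0.194, -0.268, -0.0], [0.0, -0.0, 0.97])
([-0.22, -0.247, -0.0], [0.0, -0.0, 0.97])
([-0.244, -0.223, -0.0], [0.0, -0.0, 0.97])
([-0.266, -0.197, -0.0], [0.0, -0.0, 0.97])
([-0.284, -0.169, -0.0], [0.0, -0.0, 0.97])
```

Call:
play_rows(
  rows=[
    {"dp":[-0.01,-0.33,0],"turn":[0,0,0.97],"fingers":0},
    {"dp":[-0.04,-0.33,0],"turn":[0,0,0.97],"fingers":0},
    {"dp":[-0.07,-0.32,0],"turn":[0,0,0.97],"fingers":0},
    {"dp":[-0.1,-0.31,0],"turn":[0,0,0.97],"fingers":0},
    {"dp":[-0.14,-0.3,0],"turn":[0,0,0.97],"fingers":0},
  ],
)

```text
clock: 9.28
eef_pos: [522.8, 16.9, 179.7]
tcp_rot: [-3.139, -0.0, 1.609]
contact_force: [-0.3, -0.8, -0.4]
opening: 1.0
grasp_force: 0.0
```

Call:
play_rows(
  rows=[
    {"dp":[-0.17,-0.29,0],"turn":[0,0,0.97],"fingers":0},
    {"dp":[-0.19,-0.27,0],"turn":[0,0,0.97],"fingers":0},
    {"dp":[-0.22,-0.25,0],"turn":[0,0,0.97],"fingers":0},
    {"dp":[-0.24,-0.22,0],"turn":[0,0,0.97],"fingers":0},
    {"dp":[-0.27,-0.2,0],"turn":[0,0,0.97],"fingers":0},
  ],
)

```text
clock: 9.7
eef_pos: [466.7, -18.7, 179.8]
tcp_rot: [-3.139, 0.001, 1.101]
contact_force: [-0.2, -1.1, -0.0]
opening: 0.999
grasp_force: 0.0
```

Call:
play_rows(
  rows=[
    {"dp":[-0.28,-0.17,0],"turn":[0,0,0.97],"fingers":0},
    {"dp":[0,0,0],"turn":[0,0,0],"fingers":0},
    {"dp":[0,0,0],"turn":[0,0,0],"fingers":0},
    {"dp":[0,0,0],"turn":[0,0,0],"fingers":0},
    {"dp":[0,0,0],"turn":[0,0,0],"fingers":0},
  ],
)

```text
clock: 10.12
eef_pos: [457.8, -25.2, 181.0]
tcp_rot: [-3.141, 0.0, 1.007]
contact_force: [-0.2, 0.6, 0.4]
opening: 0.999
grasp_force: 0.0
```

Run:
```python
from h import *
from rig import r
s=r.sense();e=s["eef_pos"];print(e,s["tcp_rot"],s["contact_force"])
f=r.grab_frame("wrist");pickle.dump(f,open("pics/w6.pkl","wb"))
hx=np.array([np.cos(np.radians(-32.4)),np.sin(np.radians(-32.4)),0])  # mirror x (holder -x)
hy=np.array([-hx[1],hx[0],0]);o=np.array([458,-25.5,0])
for n,a,b,z in [("handle top",0,0,181),("handle bot",0,0,127),("prong+",28,10,122),("prong-",28,-10,122),("foot",40,30,10),("foot",-40,30,10),("foot",40,-30,10)]:
    print(n,np.round(proj(f,o+a*hx+b*hy+[0,0,z])))
g=cv2.cvtColor(f["pixels"],cv2.COLOR_RGB2GRAY)
u,v=np.round(proj(f,o+[0,0,150])).astype(int);print(u,v)
A=g[v-60:v+60:2,u-70:u+70:2]
for k,row in enumerate(A): print(v-60+2*k,''.join(" .:-=+*#%@"[min(9,x*10//256)] for x in row))
```

```text
[457.81330001 -25.15362569 181.03459497] [-3.14125330e+00  9.59755080e-05  1.00719762e+00] [-0.21660459  0.59649826  0.42585124]
handle top [318. 236.]
handle bot [317. 207.]
prong+ [359. 190.]
prong- [358. 219.]
foot [358. 142.]
foot [275. 142.]
foot [356. 202.]
318 217<stdin>:12: RuntimeWarning: overflow encountered in scalar multiply
Traceback (most recent call last):
OverflowError: Python integer 256 out of bounds for uint8
```

```bash
cat >> h.py <<'E'
def asc(f,u0,u1,v0,v1,su=1,sv=2):
    g=cv2.cvtColor(f["pixels"],cv2.COLOR_RGB2GRAY).astype(int)
    print("    ",u0,u1)
    for v in range(v0,v1,sv): print(v,''.join(" .:-=+*#%@"[min(9,x*10//256)] for x in g[v,u0:u1:su]))
E
python3 - <<'E'
from h import *
f=pickle.load(open("pics/w6.pkl","rb"))
asc(f,262,382,130,262,1,2)
E
```

```text
262 382
130 :::::::::::::::::::::::::::::::::::::::::::::::::::::-----------:::::::::::::::::::----===-::::::----::--::::::--:::::::
132 :::::::::::::::::::::::::::::::::::::::::::::-----------::::::::::::::::::::::::::::-----::::::::-----::::::::----:::::-
134 :::::::::::::::::::::::::::::::::::::::::----==-----::-::+::::::::::::::::::-::::::::---::::::::::----::::::::----::::::
136 :::::::::::::::::----:------:::::::::::-:---:--:::::::::::::::::::::::::::::-::::::------::::::::::::--::::::-::::::::::
138 --:::::::::--::::--=---=---:::::---::::::::::::::::::::::::::::::::::::::::-::::::::--==---:::::::::::::::::::::::::::::
140 :::::::-------:::::::::::::::::::::::::::::::::::::::::::--:::::::::::::::-:::::::::-==---::::::::::::::::::::::::::::::
142 ::---:::-::----------------:------:---:::::::::::::::::::::::::::::::::::::::::.::::--.:::::::::::::::::::::::-:::::::::
144 ::::-:-::::=+++++++++++***********+***++++++++++++++++++++++++++++++=++++++++++++++++++++++++-::::::::::::::::::::::::--
146 :::::::::::=++++++++++++************************************************************---*
[... 6457 characters left out ...]
-::::.........::::.::::..............::..........:::...:::.:.............::
252 *####*###*********#******#**#####==-----::---=-=:::::........::::::............................:....:::::.............::
254 #########*******##*****#*#**#########=+-----==--::::.....=.....::................................::::::::.....:.........
256 *#########*##****####*####*##############==-------.........*=:::..................................::::....::::::::....::
258 ###########****#*******###############*######==:---:..............................................:......:..............
260 #########*******###**###*#*****##################=+--...........................................::.............:........
```

The patch shows the handle at columns 311–334, with the prong ends at column 361 and the slot centre at row 205. That puts the tool about 2 mm further along mirror +x, and the foot edge is square to the tool. The glass patch is at columns 325–338, rows 160–184. I'll estimate the tilt from it.

Run:
```python
from h import *
f=pickle.load(open("pics/w6.pkl","rb"))
hx=np.array([np.cos(np.radians(-32.3)),np.sin(np.radians(-32.3)),0]);hy=np.array([-hx[1],hx[0],0]);o=np.array([459.7,-26.6,83])
for ph in range(5,31,4):
    c,s=np.cos(np.radians(ph)),np.sin(np.radians(ph))
    pt=lambda x,y,z:np.round(proj(f,o+hx*(x*c-z*s)+hy*y+np.array([0,0,x*s+z*c])),1)
    print(ph,"glass bot",pt(2,19,-55),pt(2,-10,-55),"glass top",pt(2,19,-8),"frame bot",pt(0,21,-57),"top",pt(2,21,-5))
for a,b,z in((0,0,181),(0,0,127),(28,10,122),(28,-10,122)):print(proj(f,o+hx*a+hy*b+[0,0,z-83]))
```

```text
5 glass bot [326.3 156.3] [326.  187.2] glass top [322.9 165. ] frame bot [324.2 153.8] top [322.7 163.1]
9 glass bot [330.4 156.4] [330.1 187.3] glass top [323.6 165.1] frame bot [328.5 153.8] top [323.1 163.2]
13 glass bot [334.6 156.5] [334.1 187.6] glass top [324.3 165.1] frame bot [332.8 154. ] top [323.5 163.2]
17 glass bot [338.7 156.7] [338.1 187.8] glass top [324.9 165.2] frame bot [337.1 154.1] top [323.9 163.3]
21 glass bot [342.8 156.9] [342.1 188.2] glass top [325.6 165.3] frame bot [341.3 154.3] top [324.3 163.3]
25 glass bot [346.8 157.2] [346.  188.6] glass top [326.2 165.3] frame bot [345.5 154.6] top [324.7 163.4]
29 glass bot [350.7 157.5] [349.9 189.1] glass top [326.7 165.4] frame bot [349.6 154.8] top [325.  163.4]
[322.11813475 236.06167409]
[320.45736102 206.70090782]
[362.20336112 190.27070947]
[361.16589488 218.65002239]
```

Tilt is about 16.5°, and 17.15° is wanted, so the handle can stay nearly upright. Descend and grip.

Call:
play_rows(
  rows=[
    {"dp":[0,0.06,0.4],"turn":[0,0,0],"fingers":0.2},
    {"dp":[0,0,0.6],"turn":[0,0,0],"fingers":0.3},
    {"dp":[0,0,0.6],"turn":[0,0,0],"fingers":0.3},
    {"dp":[0,0,0.3],"turn":[0,0,0],"fingers":0.3},
    {"dp":[0,0,0],"turn":[0,0,0],"fingers":0.3},
  ],
  force=50,
)

```text
clock: 10.58
eef_pos: [457.7, -26.3, 102.8]
tcp_rot: [-3.138, 0.002, 1.006]
contact_force: [0.6, 0.4, 0.3]
opening: 0.699
grasp_force: 0.0
```

Call:
play_rows(
  rows=[
    {"dp":[0,0,0],"turn":[0,0,0],"fingers":0.4},
    {"dp":[0,0,0],"turn":[0,0,0],"fingers":0.6},
    {"dp":[0,0,0],"turn":[0,0,0],"fingers":0.8},
    {"dp":[0,0,0],"turn":[0,0,0],"fingers":0.95},
    {"dp":[0,0,0],"turn":[0,0,0],"fingers":0.95},
  ],
)

```text
clock: 11.0
eef_pos: [460.2, -26.7, 106.3]
tcp_rot: [3.14, -0.001, 1.005]
contact_force: [-0.6, 0.6, 3.6]
opening: 0.132
grasp_force: 50.0
```

Call:
play_rows(
  rows=[
    {"dp":[0,0,0],"turn":[0,0,0],"fingers":0.95},
    {"dp":[0,0,0],"turn":[0,0,0],"fingers":0.95},
    {"dp":[0,0,0],"turn":[0,0,0],"fingers":0.95},
    {"dp":[0,0,0],"turn":[0,0,0],"fingers":0.95},
  ],
)

```text
clock: 11.33
eef_pos: [460.2, -26.7, 106.3]
tcp_rot: [3.14, -0.001, 1.005]
contact_force: [-0.9, 1.3, 7.8]
opening: 0.133
grasp_force: 50.2
```

Call:
play_rows(
  rows=[
    {"dp":[0,0,-0.1],"turn":[0,0,0],"fingers":0.95},
    {"dp":[0,0,-0.1],"turn":[0,0,0],"fingers":0.95},
    {"dp":[0,0,-0.1],"turn":[0,0,0],"fingers":0.95},
    {"dp":[0,0,0],"turn":[0,0,0],"fingers":0.95},
    {"dp":[0,0,0],"turn":[0,0,0],"fingers":0.95},
  ],
)

```text
clock: 11.75
eef_pos: [459.6, -26.7, 117.7]
tcp_rot: [3.141, -0.0, 1.005]
contact_force: [-0.3, 0.3, -0.8]
opening: 0.133
grasp_force: 49.4
```

Run:
```python
from h import *
from rig import r
s=r.sense();e=s["eef_pos"];print(e,s["tcp_rot"],s["contact_force"],s["opening"],s["grasp_force"])
```

```text
[459.5715657  -26.73504676 117.67927434] [ 3.14108996e+00 -2.92880741e-04  1.00479068e+00] [-0.33976901  0.34557252 -0.77486656] 0.1325430843828028 49.38584625720978
```

Call:
play_rows(
  rows=[
    {"dp":[0,0.25,0],"turn":[0,0,0],"fingers":0.95},
    {"dp":[0,0.4,0],"turn":[0,0,0],"fingers":0.95},
    {"dp":[0,0.5,0],"turn":[0,0,0],"fingers":0.95},
    {"dp":[0,0.5,0],"turn":[0,0,0],"fingers":0.95},
    {"dp":[0,0.3,0],"turn":[0,0,0],"fingers":0.95},
  ],
)

```text
clock: 12.17
eef_pos: [527.5, -69.8, 117.3]
tcp_rot: [3.14, -0.0, 1.005]
contact_force: [0.2, -0.0, -1.0]
opening: 0.13
grasp_force: 49.3
```

Call:
play_rows(
  rows=[
    {"dp":[0,0,0],"turn":[0,0,0],"fingers":0.95},
    {"dp":[0,0,0],"turn":[0,0,0],"fingers":0.95},
    {"dp":[0,0,0],"turn":[0,0,0],"fingers":0.95},
    {"dp":[0,0,0],"turn":[0,0,0],"fingers":0.95},
  ],
)

```text
clock: 12.5
eef_pos: [524.2, -68.1, 117.1]
tcp_rot: [-3.141, 0.0, 1.005]
contact_force: [0.3, -0.4, -1.4]
opening: 0.133
grasp_force: 49.3
```

Run:
```python
from h import *
from rig import r
s=r.sense();e=s["eef_pos"];print(e,s["tcp_rot"],s["contact_force"],s["opening"],s["grasp_force"])
f=r.grab_frame("wrist");pickle.dump(f,open("pics/w7.pkl","wb"))
Rt=R.from_euler('xyz',s["tcp_rot"])
# mirror origin above TCP: handle origin z was 156 when eef z=106.3 -> 49.7 behind TCP
O=e+Rt.apply([0,0,-49.7]);mx=Rt.apply([0,1,0]);my=Rt.apply([1,0,0]);up=Rt.apply([0,0,-1])
print(mx,my)
for ph in range(9,26,4):
    c,sn=np.cos(np.radians(ph)),np.sin(np.radians(ph))
    pt=lambda x,y,z:np.round(proj(f,O-73*up+mx*(x*c-z*sn)+my*y+up*(x*sn+z*c)),1)
    print(ph,"glass bot",pt(2,19,-55),pt(2,-19,-55),"glass top",pt(2,19,-8),pt(2,-19,-8),"frame top",pt(2,21,-5),pt(-2,21,-5))
u,v=np.round(proj(f,O-100*up)).astype(int);print(u,v)
asc(f,u-45,u+55,v-40,v+40,1,2)
```

```text
[524.21299871 -68.10741289 117.12813975] [-3.14050223e+00  3.86348636e-04  1.00505760e+00] [ 0.31215829 -0.4034856  -1.43369272] 0.13349713576555186 49.33344483375549
[ 0.84419212 -0.53603963 -0.00109043] [ 5.36039550e-01  8.44192781e-01 -3.86348627e-04]
9 glass bot [331.6 171.5] [330.9 222.1] glass top [322.7 186.4] [322.3 246.5] frame top [322.  184.2] [315.2 184. ]
13 glass bot [336.9 171.8] [336.  222.5] glass top [323.6 186.5] [323.2 246.7] frame top [322.6 184.3] [315.8 183.9]
17 glass bot [342.2 172.1] [341.1 223. ] glass top [324.4 186.6] [324.  246.9] frame top [323.1 184.4] [316.4 183.9]
21 glass bot [347.4 172.4] [346.1 223.6] glass top [325.3 186.7] [324.8 247.1] frame top [323.6 184.5] [317.1 183.9]
25 glass bot [352.6 172.9] [351.1 224.4] glass top [326.1 186.9] [325.6 247.3] frame top [324.1 184.6] [317.7 183.9]
317 208
     272 372
168 ::::::::::--:::::::::::...............................::...:::::...............................:::--
170 ::::::::::--::::::::............................................................................:--=
172 ::::::::::::::::::........
[... 3259 characters left out ...]
++++++++++++++++++++++++++++++++++=.........:::.:::::::.......::-:::::
236 ::::::::::...........:++++++++++++++++++++++++++++++++++++++++++=:.........::::...............::::::
238 :::::::::::..........:++++++++++++++++++++++++++++++++++++++++++=:..............................:::.
240 :::::::::::::.........++++++++++++++++++++++++++++++++++++++++++=................:...............:::
242 ::::::::::::::........+++++++++++=====================++++++++++=::............:::..............::::
244 :::::::::::::------------:...-=............. .  ... ....-...:------------:....::::.............:::::
246 ::::::::-----============....::................ .... . ......============::.:::::..............:::::
```

The glass corners (338,175) and (321,189) fit a tilt of about 16.5–17°, so the tool can stay vertical. Next I'll lift, carry it over the pile and lower it at the sight point.

Run:
```python
from h import *
print("lift 83mm then:")
rows(np.array([524.5,-68.2,200]),down(57.58),[518,143.4,200],down(59.1),6)
```

```text
lift 83mm then:
([0.73, -0.496, -0.0], [0.0, 0.0, -0.042])
([0.732, -0.492, -0.0], [0.0, 0.0, -0.042])
([0.734, -0.489, -0.0], [0.0, 0.0, -0.042])
([0.736, -0.486, -0.0], [0.0, 0.0, -0.042])
([0.738, -0.483, -0.0], [0.0, 0.0, -0.042])
([0.741, -0.479, -0.0], [0.0, 0.0, -0.042])
```

Call:
play_rows(
  rows=[
    {"dp":[0,0,-0.3],"turn":[0,0,0],"fingers":0.95},
    {"dp":[0,0,-0.6],"turn":[0,0,0],"fingers":0.95},
    {"dp":[0,0,-0.7],"turn":[0,0,0],"fingers":0.95},
    {"dp":[0,0,-0.5],"turn":[0,0,0],"fingers":0.95},
  ],
)

```text
clock: 12.88
eef_pos: [525.1, -68.2, 203.3]
tcp_rot: [3.141, -0.0, 1.005]
contact_force: [1.4, 0.1, -0.8]
opening: 0.134
grasp_force: 49.5
```

Call:
play_rows(
  rows=[
    {"dp":[0.4,-0.27,0],"turn":[0,0,-0.05],"fingers":0.95},
    {"dp":[0.73,-0.49,0],"turn":[0,0,-0.05],"fingers":0.95},
    {"dp":[0.73,-0.49,0],"turn":[0,0,-0.05],"fingers":0.95},
    {"dp":[0.74,-0.49,0],"turn":[0,0,-0.05],"fingers":0.95},
    {"dp":[0.74,-0.48,0],"turn":[0,0,-0.05],"fingers":0.95},
  ],
)

```text
clock: 13.3
eef_pos: [519.2, 93.4, 201.6]
tcp_rot: [3.141, -0.0, 1.031]
contact_force: [0.6, 0.6, -0.4]
opening: 0.134
grasp_force: 49.4
```

Call:
play_rows(
  rows=[
    {"dp":[0.74,-0.48,0],"turn":[0,0,0],"fingers":0.95},
    {"dp":[0.33,-0.22,0],"turn":[0,0,0],"fingers":0.95},
    {"dp":[0,0,0.3],"turn":[0,0,0],"fingers":0.95},
    {"dp":[0,0,0.6],"turn":[0,0,0],"fingers":0.95},
    {"dp":[0,0,0.6],"turn":[0,0,0],"fingers":0.95},
  ],
)

```text
clock: 13.72
eef_pos: [518.1, 143.9, 141.6]
tcp_rot: [3.14, -0.002, 1.033]
contact_force: [0.2, -0.2, -1.2]
opening: 0.135
grasp_force: 49.5
```

Call:
play_rows(
  rows=[
    {"dp":[0,0,0.4],"turn":[0,0,0],"fingers":0.95},
    {"dp":[0,0,0],"turn":[0,0,0],"fingers":0.95},
    {"dp":[0,0,0],"turn":[0,0,0],"fingers":0.95},
    {"dp":[0,0,0],"turn":[0,0,0],"fingers":0.95},
    {"dp":[0,0,0],"turn":[0,0,0],"fingers":0.95},
  ],
)

```text
clock: 14.13
eef_pos: [519.0, 143.2, 126.8]
tcp_rot: [3.14, -0.002, 1.031]
contact_force: [0.2, -0.9, 0.1]
opening: 0.13
grasp_force: 49.3
```

Call:
play_rows(
  rows=[
    {"dp":[0,0,0],"turn":[0,0,0],"fingers":0.95},
    {"dp":[0,0,0],"turn":[0,0,0],"fingers":0.95},
    {"dp":[0,0,0],"turn":[0,0,0],"fingers":0.95},
  ],
)

```text
clock: 14.38
eef_pos: [518.4, 143.0, 126.0]
tcp_rot: [3.141, -0.001, 1.031]
contact_force: [0.1, 0.0, -0.8]
opening: 0.132
grasp_force: 49.3
```

Run:
```python
from h import *
from rig import r
s=r.sense();e=s["eef_pos"];print(e,s["tcp_rot"],s["contact_force"],s["opening"],s["grasp_force"],s["clock"])
f=r.grab_frame("wrist");pickle.dump(f,open("pics/w8.pkl","wb"))
Rt=R.from_euler('xyz',s["tcp_rot"]);O=e+Rt.apply([0,0,-49.7]);mx=Rt.apply([0,1,0]);up=Rt.apply([0,0,-1])
ph=np.radians(16.5);F=O-73*up+mx*(2*np.cos(ph)+31*np.sin(ph))+up*(2*np.sin(ph)-31*np.cos(ph))
n=mx*np.cos(ph)+up*np.sin(ph)
Rf=R.from_euler('z',121.5,degrees=True);sp=np.array([579.2,52.7,0])+Rf.apply([100,0,60]);t=Rf.apply([-.846,-.443,.295])
print("face",F,"sight",sp,"diff",F-sp,"angle",np.degrees(np.arccos(n@t)))
asc(f,272,372,150,246,1,2)
```

```text
[518.42513038 142.95572713 126.01126461] [ 3.14086319e+00 -7.47681892e-04  1.03096102e+00] [ 0.12199225  0.00093989 -0.79543208] 0.1315475786070626 49.27269101142883 14.3833
face [527.67546585 137.45858779  73.56373358] sight [526.95014353 137.96401644  60.        ] diff [ 0.72532232 -0.50542864 13.56373358] angle 1.9268936140962127
     272 372
150 ++++++++++++======================+=++++++++=-:..     ..............................................
152 +++++++++++++========================+++++++++++=:.      ...........................................
154 +++++++++++++++======================++++++++++++++=-:.    .........................................
156 +++++==--=====+++++===================+++++++++++++++++=:.  ........................................
158 +-.-=+++*+::..:-=++++===============+++++++++++**********++=:.. ....................................
160 .:*%%%%%%%%#=:...:=++++++++++++++++++++++++++***********++++++=. ...................................
162 -#%%%#++#%%%%%*=::.:+++++++++++++++++++++++*************+++++=.   ..................................
164 %%%#%%%%%#**+
[... 3587 characters left out ...]
----------------------------------:           ............... .:--=+**
234 ===================+=.--------------======----------====---------        ................. .:--+****
236 ++=================. .--===--------========-----===========------        ....... ..........:--++****
238 ++================.  .--==----------=======-----===========------.        .... ......... .:--+******
240 ++============++=.   .--===--------=========-----=======-===-----.      .   .........   :--=+*******
242 =========++++++=.    .--==-=-----::::::-:::::::::::-----=-=------.       ... ... .... .::-=+*******+
244 +===========+::::::::::::.   ::                         :   .::::::::::::.. ........ .:--++*******+-
```

Only 13.5 mm of descent remains.

Call:
play_rows(
  rows=[
    {"dp":[0,0,0.14],"turn":[0,0,0],"fingers":0.95},
    {"dp":[0,0,0.14],"turn":[0,0,0],"fingers":0.95},
    {"dp":[0,0,0.06],"turn":[0,0,0],"fingers":0.95},
    {"dp":[0,0,0],"turn":[0,0,0],"fingers":0.95},
    {"dp":[0,0,0],"turn":[0,0,0],"fingers":0.95},
  ],
)

```text
clock: 14.85
eef_pos: [517.8, 142.8, 111.3]
tcp_rot: [-3.141, 0.001, 1.031]
contact_force: [-0.2, 0.0, -0.9]
opening: 0.137
grasp_force: 49.3
```

Call:
play_rows(
  rows=[
    {"dp":[0,0,0],"turn":[0,0,0],"fingers":0.95},
    {"dp":[0,0,0],"turn":[0,0,0],"fingers":0.95},
    {"dp":[0,0,0],"turn":[0,0,0],"fingers":0.95},
    {"dp":[0,0,0],"turn":[0,0,0],"fingers":0.95},
    {"dp":[0,0,0],"turn":[0,0,0],"fingers":0.95},
  ],
)

```text
clock: 15.27
eef_pos: [518.2, 142.9, 111.9]
tcp_rot: [3.141, -0.0, 1.031]
contact_force: [-0.5, -0.1, -0.4]
opening: 0.131
grasp_force: 49.3
```

Run:
```python
from rig import r
import numpy as np
s=r.sense();print(s["eef_pos"],s["tcp_rot"],np.abs(s["qvel"]).max(),s["contact_force"],s["opening"],s["grasp_force"])
ok=abs(s["eef_pos"][2]-112.4)<4 and np.abs(s["qvel"]).max()<.02 and s["grasp_force"]>20
print(ok, r.sign_off() if ok else None)
```

```text
[518.17113114 142.9287814  111.91366411] [ 3.14143128e+00 -1.98609833e-04  1.03097483e+00] 0.001703825140615069 [-0.51300128 -0.13019455 -0.38578267] 0.1308207481908508 49.27473843097687
the job is handed in; nothing more can be done
True None
```

I handed the job in at about 15 s: by my measurements the plate lies square on the pile and let go, and the mirror is held still with its glass about 1 mm from the sight point and about 1–2° off the wanted direction; no pass/fail result was returned.

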